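# Clear the glass polisher's catch tray and throw its gear lever into the red-marked notch

## Robot

A 6-joint arm with a two-finger parallel gripper is mounted at the origin on the work surface. World frame = base frame: x ahead of the robot, y to its left, z up, the work surface at z = 0. Lengths are in m, angles in degrees, forces in N, time in s.
With the tool pointing down it reaches from about 0.425 to 0.95 m from the base axis. Payload 14.7 kg.
Tool frame: the origin (TCP) lies on the centre line of the jaws, within the pads' length; the fingertips stand 11 mm ahead of it and the grasp point (between the pads) lies 8 mm behind it; z points along the fingers, y is the line along which they close (so a half turn about z gives the same grasp; the last joint's range is limited). The gripper opens to 85 mm and grips with 20 to 120 N. Pads are 22 mm wide; open, the fingers measure 114 mm over their backs; the gripper's body (76 mm by 85 mm) begins 54 mm behind the grasp point. The pads swing forward as they close: fully open they stand 13 mm farther back than shut.
Start: joints at [-67.873, 27.513, 91.461, -0, 61.026, -2.67], TCP at [0.273, -0.59, 0.242] pointing down, gripper open.
Joint ranges: [-157.49, 157.49], [-46.99, 117.5], [13.45, 153.17], [-89.5, 269.5], [5.16, 153.95], [-167.48, 167.48]. Speed limits (degrees/s): [108.29, 108.29, 136.94, 172.46, 172.46, 172.46].

## Interface

Orientations are given as a 3x3 rotation matrix whose columns are the frame's x, y, z axes.
In Python, from cell import ctrl gives the robot as it stands.
- The arm moves only by the tool apply_moves, never from a script. Its argument "targets" is one flat list of numbers, 4 for each row, row after row: the shift along the tool's x, y, z in mm, then the turn about the tool's z in rad. In form: [tx, ty, tz, twist, tx, ty, tz, twist, ...]. A call has 1 to 5 rows; each row is the pose to reach, as a shift and turn from the pose commanded when the call began, along the tool's axes at that moment; what a row does not reach only later rows make up. A row lasts 1/10 s, in which the tool goes at most 50 mm and 8.59 degrees, less where a joint would pass 70% of its speed; a pose out of reach is approached as far as the arm can. A call with a gripper value outside its range is refused whole. "jaw" is the opening, from 0 (shut) to 1 (fully open), set as the call begins (left out, the last holds). The fingers move at their own pace and stop on an object; "squeeze" is the grip in N (left out, the last holds). Time passes only in rows, so rows that repeat a pose let the fingers close. It gives the time, the measured TCP pose, the force, the opening and the grip force at its end, in the units of the state.
- ctrl.state(): the state, without advancing time (a new reading comes with each control period).
- ctrl.snapshot(name): name is "scene" or "side" or "wrist"; returns a dict with "frame" (420x560x3 uint8, blue, green, red), "z_map" (420x560 float32, m along the optical axis (not along the pixel's ray), 0 where there is no reading), "fovy" (degrees; the focal length in pixels is half the picture's height over the tangent of half this angle, whatever the lens; pixels are square), "cx", "cy" (the principal point, pixels), "R" (3x3) and "t" (3): a world point X has camera coordinates R X + t; the wrist camera has in their place "T_tool_cam" (4x4, takes a point from camera to tool coordinates, whose origin is the TCP and whose axes are the flange's). Camera axes: x right, y down, z forward; pixel columns grow to the right and rows downward; lengths in m; the calibration is good to about 2 mm. A picture is of the moment at which its call begins: read the wrist's pose just before it.
- ctrl.hand_in(): hands the job in; it is judged then, once.
The state is a dict: "clock": time; "joint_pos": joint angles; "joint_vel": joint speeds; "effort": joint torques, N m; "position": TCP position; "tool_rot": TCP orientation; "ft_force": force on the tool from outside, world axes, zero at the start; "torque": the same for the moment, N m; "opening": finger opening in m; "gripper_force": force on a finger pad.
Only numpy, scipy, OpenCV 4.12 (cv2) and the standard library are available. Lean on these libraries where they do the work, as an engineer would, in place of code of your own. Each camera call takes 0.05 s, during which the arm holds its last target. There are 200 camera calls.

## Task

The bench polisher has finished a batch: first move both glass pieces from the steel catch tray into the blue tote, setting them down without dropping them. Then push the polisher's gear lever from neutral to the notch marked by the red disc and leave it clicked in there, without throwing it the wrong way or running it past that notch. Leave the jar of glass rods, the mortar and the polish tin where they are.

Things in the scene. Friction and masses are not known exactly. Their poses are not given: they have to be found in the camera images.
- machine: Bench polisher, fixed: green box 280 x 280 mm, flat white deck 70 mm above the bench, from x -150 to +130, y -140 to +140 mm in its own frame (x points away from the robot at yaw 0); origin at bench level. A black drum lies along y at the back (x +54 to +130), top 150 mm above the bench. A fixed black filler cap (32 mm wide, 10 mm high) sits on one front corner of the deck.
- pivot (a point): Vertical pivot axis of the lever at deck height (70 mm above the bench), at x +20, y 0 mm of the machine; axes as the machine's. A scalloped steel quadrant, 62 to 88 mm from the pivot, stands up to 12 mm above the deck.
- lever (a joint): Gear lever angle (rad). 0 = neutral, its start: it points along the machine's -x, to the robot; positive swings the handle to the machine's +y. A sprung roller holds it in notches at 0, +-0.38, +-0.76; hard stops at +-0.86. Some 5 to 10 N at the handle pushes it out of a notch; just past halfway (0.2 to 0.25 rad on) it snaps forward into the next one by itself and stays.
- lever_tip (a point): Middle of the lever's upright black handle: a round grip 22 mm in diameter, its axis 130 mm from the pivot, reaching from 106 to 170 mm above the bench; this point is at 138 mm. The flat steel lever arm below it is 18 mm wide, 96 to 106 mm above the bench. With the lever in a notch the handle stands exactly over that notch's disc.
- red_disc: Red disc, 28 mm across, 3 mm thick, fixed flat on the deck under the handle's path, 130 mm from the pivot: marks the wanted notch, any one of the four beside neutral (lever at -0.76, -0.38, +0.38 or +0.76). Origin at its underside's centre, on the deck. The other three have grey discs.
- tray: Steel catch tray, fixed, 210 (its x) x 150 (its y) x 22 mm high, walls and floor 5 mm thick; origin under its centre, on the bench. It stands on one side of the polisher, the tote on the other.
- tote: Blue open tote, fixed, 210 (its x) x 150 (its y) x 60 mm high, walls and floor 5 mm thick; origin under its centre, on the bench.
- glass_green: Green glass slab, 52 (its x) x 32 (its y) x 20 mm, rounded edges, about 80 g, lying in the tray at any yaw; origin at the centre of its underside.
- glass_amber: Amber glass slab, same size, also lying in the tray at any yaw; origin at the centre of its underside.
- rod_jar: White ceramic jar 84 mm in diameter, 130 mm high, with glass rods standing up to 230 mm; origin under its centre. Loose; leave alone.
- mortar: Grey mortar 92 mm in diameter, 70 mm high, pestle leaning out to 125 mm; origin under its centre. Loose; leave alone.
- tin: Small round polish tin, 35 mm in diameter, 42 mm high, with a yellow lid, standing loose on one front corner of the polisher's deck; origin under its centre. Leave alone.
Mind the look-alikes: they are no part of the job. Several things have the shape of the glass_green; the one meant has the colours described above. Of the things shaped like the glass_amber, the amber one is meant.

How it is judged (in metres and radians):
On the way, in this order (a step that is already met when the one before it is completed fails the run):
1. both glass pieces lie released in the tote (x of glass_green in the frame of tote between -0.095 and 0.095 m and y of glass_green in the frame of tote between -0.065 and 0.065 m and z of glass_green in the frame of tote between -0.005 and 0.04 m and linear speed of each of glass_green, glass_amber below 0.05 m/s and contact force between the fingers and glass_green below 0.1 N and x of glass_amber in the frame of tote between -0.095 and 0.095 m and y of glass_amber in the frame of tote between -0.065 and 0.065 m and z of glass_amber in the frame of tote between -0.005 and 0.04 m and contact force between the fingers and glass_amber below 0.1 N), for 0.2 s.
2. the lever rests in the notch of the red disc (horizontal distance between lever_tip and red_disc below 0.012 m and velocity of joint lever between -0.1 and 0.1 rad/s), for 0.3 s.
At the end, for the whole second after the job is handed in: Both glass pieces lie released and at rest inside the tote (origins below its rim, within its walls), and the lever rests in the red disc's notch (handle axis within 12 mm of the disc's centre, seen from above) (all of step 1 and all of step 2); the robot touches nothing.
It fails at once if the jar of rods, mortar or tin is shifted more than 30 mm or knocked over (distance of any of rod_jar, mortar, tin from where it was at the start of the episode above 0.03 m or angle between any of rod_jar, mortar, tin's own z axis and vertical above 0.5 rad).
It fails at once if the lever is run past the notch of the red disc into the next one ((y of red_disc in the frame of machine between 0 and 0.07 m and value of joint lever above 0.64 rad) or (y of red_disc in the frame of machine between -0.07 and 0 m and value of joint lever below -0.64 rad)).
It fails at once if the lever is thrown to the side away from the red disc ((y of red_disc in the frame of machine above 0 m and value of joint lever below -0.28 rad) or (y of red_disc in the frame of machine below 0 m and value of joint lever above 0.28 rad)).
It fails at once if a glass piece is dropped or thrown (faster than 0.9 m/s out of the fingers) ((linear speed of glass_green above 0.9 m/s and contact force between the fingers and glass_green below 0.1 N) or (linear speed of glass_amber above 0.9 m/s and contact force between the fingers and glass_amber below 0.1 N)).
It also fails if it takes over 72 s, if anything falls off the work surface, if the arm or the gripper's body presses on something with over 40 N, if the wrist force passes 120 N, or if a joint passes its speed limit or range.

## Working session

There is one attempt and no reset: what is moved stays moved. The work goes in short steps, Python scripts to look and compute and a tool call to move; the robot and the scene stay as the last step left them, time stands still between calls to the robot, and variables do not carry over. Pictures are saved under pics/ and viewed, at most 10 in all, crops included, and the job is handed in when it is done.

Besides the shell and the picture viewer there is one more tool, called after "Emit:" as name(argument=value, ...), one argument or row to a line, values as JSON. apply_moves: Moves the arm, as the interface text tells. Its arguments: {"type":"object","properties":{"targets":{"type":"array"},"jaw":{"type":"number"},"squeeze":{"type":"number"}},"required":["targets"]}

```bash
mkdir -p pics; cat > h.py <<'E'
import numpy as np, cv2
from cell import ctrl
def K(s):
    f=s["frame"].shape[0]/2/np.tan(np.radians(s["fovy"])/2); return f,s["cx"],s["cy"]
def pose(s,st=None):
    if "R" in s: R=np.array(s["R"]);t=np.array(s["t"]); return R.T,-R.T@t
    T=np.array(s["T_tool_cam"]);Rt=np.array(st["tool_rot"]).reshape(3,3);p=np.array(st["position"])
    return Rt@T[:3,:3],p+Rt@T[:3,3]
def ray(s,uv,z,st=None):
    f,cx,cy=K(s);R,o=pose(s,st)
    uv=np.atleast_2d(uv).astype(float)
    d=np.c_[(uv[:,0]-cx)/f,(uv[:,1]-cy)/f,np.ones(len(uv))]@R.T
    return o+d*((z-o[2])/d[:,2])[:,None]
def cloud(s,st=None):
    f,cx,cy=K(s);R,o=pose(s,st);z=s["z_map"];v,u=np.mgrid[:z.shape[0],:z.shape[1]]
    P=np.stack([(u-cx)/f*z,(v-cy)/f*z,z],-1)@R.T+o
    P[z==0]=np.nan; return P
E
python3 - <<'E'
from h import *
st=ctrl.state();print(st)
for n in("scene","side"):
    s=ctrl.snapshot(n);cv2.imwrite(f"pics/{n}0.png",s["frame"]);R,o=pose(s);print(n,s["fovy"],o,R[:,2]); 
    np.save(f"{n}0.npy",s,allow_pickle=True)
E
```

```text
{'clock': 0.0, 'joint_pos': array([-6.78726469e+01,  2.75501374e+01,  9.14946800e+01, -5.67718258e-05,
        6.10236385e+01, -2.66974644e+00]), 'joint_vel': array([-0.01699111,  0.07101228,  0.01356854, -0.09295403,  0.07335449,
       -0.00382379]), 'effort': array([ 2.03283613e-03, -9.50647044e+01, -4.30185950e+01,  2.18212181e-04,
        1.24677265e-02,  1.85794505e-05]), 'position': array([ 0.27248669, -0.58969415,  0.24166312]), 'tool_rot': array([[ 9.07798522e-01,  4.19406296e-01, -4.50836430e-04],
       [ 4.19406534e-01, -9.07797849e-01,  1.10645615e-03],
       [ 5.47863343e-05, -1.19352300e-03, -9.99999286e-01]]), 'ft_force': array([ 0.96368093, -0.59589898,  0.56214165]), 'torque': array([ 0.01685105, -0.05563823, -0.00820009]), 'gripper_force': 0.0, 'opening': 0.08509688306116625}
scene 44.809077863245435 [ 1.16732226 -0.58384849  1.07797933] [-0.53760082  0.40499492 -0.73957046]
side 55.49479475188905 [-0.11306746  0.48704436  0.80299933] [ 0.55337102 -0.51278297 -0.65637957]
```

View pics/scene0.png

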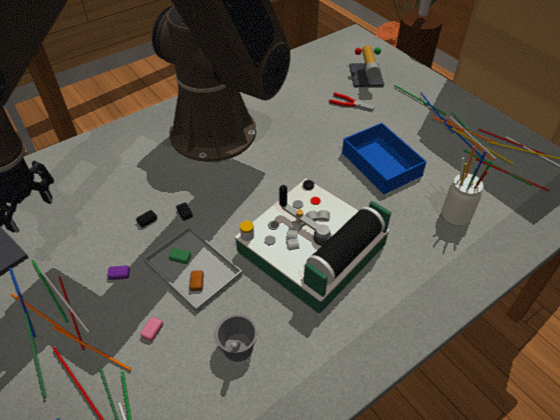

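View pics/side0.png

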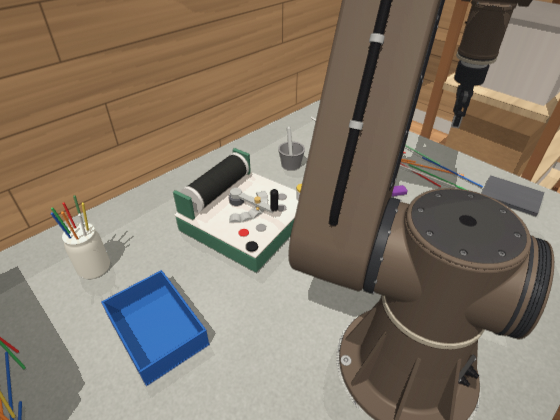

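Scene view: green glass (179,256) and amber (197,280) lie in the tray. The tote is at (385,157), the red disc at (315,201), the handle at (283,195), the tin at (246,228) and the cap at (308,185). Next I'll measure them.

```bash
cat > meas.py <<'E'
from h import *
def blob(m,near,minA=20):
    n,l,st,c=cv2.connectedComponentsWithStats(m.astype(np.uint8))
    k=[i for i in range(1,n) if st[i,4]>=minA]
    i=min(k,key=lambda i:np.hypot(*(c[i]-near))); return l==i,c[i],st[i,4]
def rect(P):
    r=cv2.minAreaRect((P[:,:2]*1000).astype(np.float32)); return [np.round(x,1) for x in (r[0],r[1],r[2])]
if __name__=="__main__":
    s=np.load("scene0.npy",allow_pickle=True).item()
    hsv=cv2.cvtColor(s["frame"],cv2.COLOR_BGR2HSV);H,S,V=cv2.split(hsv);C=cloud(s)
    def show(n,m,near,z):
        b,c,a=blob(m,near);v,u=np.nonzero(b);P=ray(s,np.c_[u,v],z);print(n,c.round(1),a,"ctr",P.mean(0).round(4),"rect",rect(P),"z",np.nanpercentile(C[b][:,2],[10,50,90]).round(4))
    print(hsv[256,179],hsv[280,197],hsv[201,315],hsv[157,385],hsv[195,283],hsv[228,246])
    show("green",(H>45)&(H<85)&(S>110),(179,256),.02)
    show("amber",(H>4)&(H<22)&(S>150),(197,280),.02)
    red=((H<6)|(H>172))&(S>150)
    show("red",red,(315,201),.073)
    show("tin",(H>18)&(H<35)&(S>120),(246,228),.112)
    show("tote",(H>100)&(H<125)&(S>120),(385,157),.06)
    show("handletop",(V<45),(283,190),.17)
    X=C.reshape(-1,3)
    d=X[(abs(X[:,2]-.07)<.004)&(X[:,0]>.35)&(abs(X[:,1])<.35)]
    print("deck",rect(d),len(d))
    blue=((H>100)&(H<125)&(S>120)).reshape(-1)
    t=X[blue&(abs(X[:,2]-.06)<.004)];print("tote rim",rect(t),len(t))
    side=np.load("side0.npy",allow_pickle=True).item();C2=cloud(side);h2=cv2.cvtColor(side["frame"],cv2.COLOR_BGR2HSV);X2=C2.reshape(-1,3)
    b2=((h2[...,0]>100)&(h2[...,0]<125)&(h2[...,1]>120)).reshape(-1)
    t=X2[b2&(abs(X2[:,2]-.06)<.005)];print("tote rim side",rect(t),len(t))
    r2=((h2[...,0]<6)|(h2[...,0]>172))&(h2[...,1]>150)
    b,c,a=blob(r2,(244,233));v,u=np.nonzero(b);print("red side",c,a,ray(side,np.c_[u,v],.073).mean(0))
    d=X2[(abs(X2[:,2]-.07)<.005)&(X2[:,0]>.35)&(abs(X2[:,1])<.35)];print("deck side",rect(d),len(d))
    # handle: points between z .12 and .168 near handle
    for n,c in(("scene",X),("side",X2)):
        print(n,"deck std",np.nanstd(c[(abs(c[:,2]-.07)<.006),2]))
        q=c[(c[:,2]>.115)&(c[:,2]<.19)&(c[:,0]>.35)&(c[:,0]<.62)&(abs(c[:,1])<.25)]
        if len(q):print("handle",n,len(q),np.median(q,0),np.ptp(q,axis=0))
    q=X[(X[:,2]>.016)&(X[:,2]<.026)&(X[:,1]<0)&(X[:,0]>.3)];print("tray",rect(q),len(q))
E
python3 meas.py
```

```text
[ 66 130 108] [ 13 218 146] [  1 233 194] [107 228 160] [168 207  16] [ 23 255 194]
green [179.3 255.2] 215 ctr [ 0.3862 -0.3333  0.02  ] rect [array([ 386.9, -333.8]), array([51.9, 36.3]), np.float64(36.9)] z [0.021  0.0254 0.029 ]
amber [196.  280.4] 237 ctr [ 0.4782 -0.3372  0.02  ] rect [array([ 478.1, -337.3]), array([29.4, 57.8]), np.float64(59.6)] z [0.022  0.026  0.0296]
red [315.  200.2] 55 ctr [0.4803 0.0339 0.073 ] rect [array([479.7,  34.3]), array([21.9, 21.8]), np.float64(53.5)] z [0.0715 0.0751 0.0772]
tin [246.1 226.1] 137 ctr [ 0.4736 -0.1806  0.112 ] rect [array([ 473. , -180.5]), array([29.5, 38.6]), np.float64(55.8)] z [0.1095 0.1134 0.1158]
tote [383.1 157.3] 3515 ctr [0.4557 0.3115 0.06  ] rect [array([450. , 313.9]), array([190.9, 248.3]), np.float64(84.6)] z [0.0056 0.0223 0.058 ]
handletop [282.9 195.5] 137 ctr [ 0.4881 -0.0788  0.17  ] rect [array([487.8, -78.2]), array([14.8, 70. ]), np.float64(53.7)] z [0.1185 0.145  0.1711]
deck [array([567.6,   5.1]), array([702.6, 341.2]), np.float64(87.9)] 4650
tote rim [array([434.3, 335.7]), array([153.9, 213.9]), np.float64(84.1)] 397
tote rim side [array([433.4, 337.5]), array([150. , 211.7]), np.float64(84.5)] 748
red side [243.37037037 232.07407407] 54 [0.4799914  0.03532426 0.073     ]
deck side [array([8.603e+02, 5.000e-01]), array([924.1, 698.2]), np.float64(0.1)] 4920
scene deck std 0.0024822519376127756
handle scene 258 [ 0.47343421 -0.06317057  0.13741305] [0.16483979 0.2979567  0.06102608]
side deck std 0.0024647352784621323
handle side 397 [0.61012468 0.02858851 0.12996992] [0.16772263 0.17420671 0.05508535]
tray [array([ 514.1, -362.6]), array([743.3, 403.4]), np.float64(86.9)] 2186
```

```bash
python3 - <<'E'
import cv2
a=cv2.imread("pics/scene0.png")[160:320,130:340]
cv2.imwrite("pics/crop1.png",cv2.resize(a,None,fx=3.5,fy=3.5,interpolation=cv2.INTER_CUBIC))
E
```

```text
(no output)
```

View pics/crop1.png

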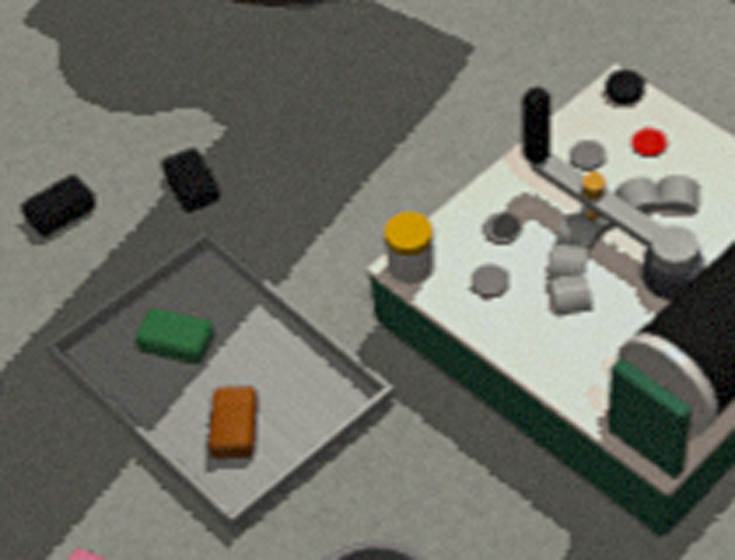

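The red disc is the outer notch on the +y side (+0.76). Next I move above the tray for a wrist view.

Emit:
apply_moves(
  targets=[40,-30,-10,0,80,-60,-20,0,120,-95,-30,0,160,-125,-40,0,195,-150,-50,0],
  jaw=1,
)

```text
clock: 0.6
position: [0.3863, -0.3711, 0.2921]
tool_rot: [[0.908, 0.419, -0.0], [0.419, -0.908, 0.001], [-0.0, -0.001, -1.0]]
ft_force: [0.3, 0.0, 0.8]
opening: 0.0852
gripper_force: 0.0
```

Emit:
apply_moves(
  targets=[28,-22,0,0,28,-22,0,0,28,-22,0,0],
)

```text
clock: 0.9
position: [0.4026, -0.3408, 0.292]
tool_rot: [[0.907, 0.421, -0.0], [0.421, -0.907, -0.0], [-0.0, 0.0, -1.0]]
ft_force: [0.0, 0.3, 0.3]
opening: 0.0851
gripper_force: 0.0
```

```bash
python3 - <<'E'
from meas import *
from scipy.optimize import least_squares
st=ctrl.state();w=ctrl.snapshot("wrist");np.save("wrist1.npy",{**w,"st":st},allow_pickle=True);cv2.imwrite("pics/wrist1.png",w["frame"])
print(st["position"],st["tool_rot"],st["joint_pos"]);R,o=pose(w,st);print(o,R[:,2])
s=np.load("scene0.npy",allow_pickle=True).item()
px=np.array([[298,204.3],[315,200.2],[273.4,225.1],[270,240]]);a=np.array([.38,.76,-.38,-.76])
D=ray(s,px,.073)[:,:2]
f=lambda p:(np.c_[p[0]-.13*np.cos(a+p[2]),p[1]-.13*np.sin(a+p[2])*-1*-1]-D).ravel()
# handle at pivot + .13*(-cos, +sin) in machine (positive swings to +y), rotated by yaw
def g(p):
    l=np.c_[-.13*np.cos(a),.13*np.sin(a)];c,sn=np.cos(p[2]),np.sin(p[2])
    return (l@np.array([[c,sn],[-sn,c]])+p[:2]-D).ravel()
r=least_squares(g,[.58,-.05,0],x_scale=[.1,.1,.1]);print("pivot",r.x[:2],"yaw",np.degrees(r.x[2]),"res",(r.fun*1000).round(1))
E
```

```text
[ 0.40263127 -0.34077908  0.29202774] [[ 9.06967283e-01  4.21201036e-01 -1.89186204e-04]
 [ 4.21201024e-01 -9.06967302e-01 -1.01407536e-04]
 [-2.14298660e-04  1.22878945e-05 -9.99999977e-01]] [-4.35289200e+01  1.47496084e+01  1.03940033e+02 -1.33118276e-02
  6.13142165e+01  2.15670331e+01]
[ 0.46593584 -0.31202392  0.4244633 ] [-0.2503026  -0.11741552 -0.96102144]
pivot [ 0.5920936  -0.03381079] yaw 12.095717361119 res [-1.1 -0.2  0.9  0.1 -0.1 -0.1  0.3  0.1]
```

View pics/wrist1.png

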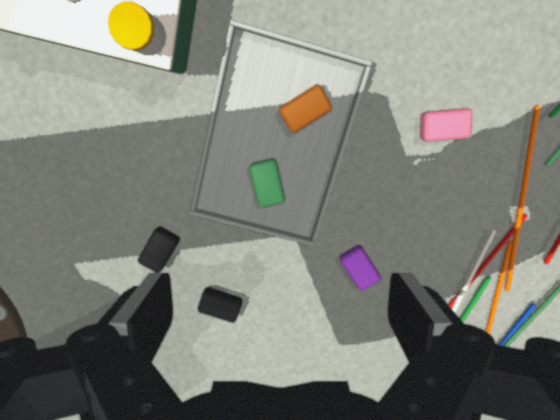

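Wrist view: green glass at (267,183) and amber at (305,108), both inside the tray with corners (233,22), (374,65), (313,242) and (192,211).

```bash
cat > slabs.py <<'E'
from meas import *
def slab(w,st,lo,hi,smin,near,z=.025):
    h=cv2.cvtColor(w["frame"],cv2.COLOR_BGR2HSV);m=(h[...,0]>=lo)&(h[...,0]<=hi)&(h[...,1]>smin)
    b,c,a=blob(m,near,100);v,u=np.nonzero(b);P=ray(w,np.c_[u,v],z,st);r=rect(P)
    (cx,cy),(ww,hh),an=r;lng=an if ww>hh else an+90
    R=np.array(st["tool_rot"]);p=np.array(st["position"])
    d=R.T@(np.array([cx/1000,cy/1000,0])-[p[0],p[1],0])
    tx=np.degrees(np.arctan2(R[1,0],R[0,0]))
    print("ctr",cx,cy,"size",ww,hh,"long axis",lng%180,"toolx",tx.round(1),"shift tool mm",(d[:2]*1000).round(1),"px",c.round(0),a,"twist(rad) x->long",np.radians(-((lng-tx+90)%180-90)).round(3))
if __name__=="__main__":
    w=np.load("wrist1.npy",allow_pickle=True).item();st=w["st"]
    slab(w,st,50,85,100,(267,183));slab(w,st,5,20,150,(305,108))
    print(ray(w,[[233,22],[374,65],[313,242],[192,211]],.022,st).round(3))
    h=cv2.cvtColor(w["frame"],cv2.COLOR_BGR2HSV);b,c,a=blob((h[...,0]>18)&(h[...,0]<35)&(h[...,1]>150),(130,25));print("tin",c,a,ray(w,[c],.112,st))
E
python3 slabs.py
```

```text
ctr 387.2 -332.8 size 49.8 29.2 long axis 38.0 toolx 24.9 shift tool mm [-10.6 -13.7] px [267. 183.] 1134 twist(rad) x->long -0.228
ctr 476.7 -336.5 size 29.6 49.4 long axis 145.5 toolx 24.9 shift tool mm [69.  27.3] px [305. 108.] 1338 twist(rad) x->long 1.037
[[ 0.521 -0.235  0.022]
 [ 0.546 -0.382  0.022]
 [ 0.346 -0.411  0.022]
 [ 0.321 -0.269  0.022]]
tin [130.74672229  25.56793802] 1678 [[ 0.47309183 -0.18121807  0.112     ]]
```

Emit:
apply_moves(
  targets=[-5,-7,45,-0.12,-11,-14,90,-0.228,-11,-14,135,-0.228,-11,-14,180,-0.228,-11,-14,220,-0.228],
  jaw=0.7,
  squeeze=40,
)

```text
clock: 1.45
position: [0.3855, -0.3342, 0.0699]
tool_rot: [[0.791, 0.612, -0.0], [0.612, -0.791, 0.0], [-0.0, -0.0, -1.0]]
ft_force: [1.0, -0.5, -0.4]
opening: 0.0597
gripper_force: 0.0
```

Emit:
apply_moves(
  targets=[0,0,15,0,0,0,30,0,0,0,42,0,0,0,52,0,0,0,52,0],
)

```text
clock: 1.95
position: [0.3859, -0.3333, 0.019]
tool_rot: [[0.79, 0.613, -0.001], [0.613, -0.79, 0.001], [-0.0, -0.001, -1.0]]
ft_force: [-0.7, -0.8, 0.3]
opening: 0.0597
gripper_force: 0.0
```

Emit:
apply_moves(
  targets=[0,0,0,0,0,0,0,0,0,0,0,0,0,0,0,0,0,0,0,0],
  jaw=0,
)

```text
clock: 2.45
position: [0.3868, -0.3336, 0.0208]
tool_rot: [[0.789, 0.614, 0.001], [0.614, -0.789, -0.001], [0.0, 0.001, -1.0]]
ft_force: [-2.5, -0.3, 8.1]
opening: 0.0308
gripper_force: 40.7
```

```bash
cat > plan.py <<'E'
import sys,numpy as np
# plan.py x y z headingdeg | waypoints x,y,z,h ...  step mm -> rows in tool axes (each 5-row call relative to its own start)
def plan(p0,wps,step=40,rot=6):
    L=[np.array(p0,float)]
    for w in wps:
        a=L[-1].copy();b=np.array(w,float);n=int(max(np.ceil(np.linalg.norm(b[:3]-a[:3])*1000/step),np.ceil(abs(b[3]-a[3])/rot),1))
        L+=[a+(b-a)*k/n for k in range(1,n+1)]
    for i in range(0,len(L)-1,5):
        s=L[i];t=np.radians(s[3]);R=np.array([[np.cos(t),np.sin(t)],[np.sin(t),-np.cos(t)]])
        out=[]
        for q in L[i+1:i+6]:
            d=R.T@(q[:2]-s[:2])*1000; out+=[int(round(d[0])),int(round(d[1])),int(round((s[2]-q[2])*1000)),round(-np.radians(q[3]-s[3]),2)]
        print(out,"->",L[min(i+5,len(L)-1)].round(3))
E
python3 -c "
from plan import *
plan((.387,-.333,.021,37.9),[(.387,-.333,.026,37.9),(.387,-.333,.25,37.9),(.46,-.15,.27,45),(.48,0,.27,60),(.45,.2,.27,75),(.389,.341,.25,84.3)])"
```

```text
[0, 0, -5, np.float64(-0.0), 0, 0, -42, np.float64(-0.0), 0, 0, -80, np.float64(-0.0), 0, 0, -117, np.float64(-0.0), 0, 0, -154, np.float64(-0.0)] -> [ 0.387 -0.333  0.175 37.9  ]
[0, 0, -37, np.float64(-0.0), 0, 0, -75, np.float64(-0.0), 34, -20, -79, np.float64(-0.02), 68, -40, -83, np.float64(-0.05), 102, -60, -87, np.float64(-0.07)] -> [ 0.431 -0.223  0.262 42.16 ]
[35, -17, -4, np.float64(-0.02), 71, -35, -8, np.float64(-0.05), 100, -59, -8, np.float64(-0.12), 129, -84, -8, np.float64(-0.18), 157, -108, -8, np.float64(-0.25)] -> [ 4.750e-01 -3.800e-02  2.700e-01  5.625e+01]
[34, -17, 0, np.float64(-0.07), 59, -39, 0, np.float64(-0.11), 84, -62, 0, np.float64(-0.15), 109, -85, 0, np.float64(-0.2), 134, -107, 0, np.float64(-0.24)] -> [ 0.46   0.133  0.27  70.   ]
[30, -16, 0, np.float64(-0.04), 59, -32, 0, np.float64(-0.09), 87, -59, 5, np.float64(-0.13), 115, -85, 10, np.float64(-0.17), 143, -111, 15, np.float64(-0.21)] -> [ 0.404  0.306  0.255 81.975]
[33, -20, 5, np.float64(-0.04)] -> [ 0.389  0.341  0.25  84.3  ]
```

Emit:
apply_moves(
  targets=[0,0,-5,0,0,0,-42,0,0,0,-80,0,0,0,-117,0,0,0,-154,0],
)

```text
clock: 2.95
position: [0.3864, -0.3331, 0.1761]
tool_rot: [[0.789, 0.614, 0.0], [0.614, -0.789, -0.0], [0.0, 0.0, -1.0]]
ft_force: [0.2, -1.8, -1.5]
opening: 0.0309
gripper_force: 40.3
```

Emit:
apply_moves(
  targets=[0,0,-37,0,0,0,-75,0,34,-20,-79,-0.02,68,-40,-83,-0.05,102,-60,-87,-0.07],
)

```text
clock: 3.45
position: [0.4303, -0.2221, 0.2621]
tool_rot: [[0.745, 0.668, 0.001], [0.668, -0.745, -0.001], [0.0, 0.001, -1.0]]
ft_force: [-0.1, 0.3, -2.5]
opening: 0.0307
gripper_force: 40.3
```

Emit:
apply_moves(
  targets=[35,-17,-4,-0.02,71,-35,-8,-0.05,100,-59,-8,-0.12,129,-84,-8,-0.18,157,-108,-8,-0.25],
)

```text
clock: 3.95
position: [0.4748, -0.0364, 0.2696]
tool_rot: [[0.554, 0.832, 0.001], [0.832, -0.554, 0.0], [0.0, 0.0, -1.0]]
ft_force: [1.2, -0.1, -1.1]
opening: 0.0309
gripper_force: 40.3
```

Emit:
apply_moves(
  targets=[34,-17,0,-0.07,59,-39,0,-0.11,84,-62,0,-0.15,109,-85,0,-0.2,134,-107,0,-0.24],
)

```text
clock: 4.45
position: [0.46, 0.1342, 0.2696]
tool_rot: [[0.341, 0.94, 0.0], [0.94, -0.341, 0.0], [0.0, 0.0, -1.0]]
ft_force: [0.5, 0.2, -0.2]
opening: 0.0309
gripper_force: 40.3
```

Emit:
apply_moves(
  targets=[30,-16,0,-0.04,59,-32,0,-0.09,87,-59,5,-0.13,115,-85,10,-0.17,143,-111,15,-0.21],
)

```text
clock: 4.95
position: [0.4045, 0.3064, 0.2544]
tool_rot: [[0.138, 0.99, 0.001], [0.99, -0.138, 0.0], [0.0, 0.0, -1.0]]
ft_force: [1.8, 0.8, -0.9]
opening: 0.0309
gripper_force: 40.3
```

Emit:
apply_moves(
  targets=[33,-20,5,-0.04,33,-20,5,-0.04],
)

```text
clock: 5.15
position: [0.3882, 0.3438, 0.249]
tool_rot: [[0.095, 0.995, -0.0], [0.995, -0.095, 0.001], [0.001, -0.001, -1.0]]
ft_force: [-0.1, -0.7, -0.9]
opening: 0.0308
gripper_force: 40.3
```

```bash
python3 - <<'E'
from meas import *
st=ctrl.state();w=ctrl.snapshot("wrist");np.save("wrist2.npy",{**w,"st":st},allow_pickle=True);cv2.imwrite("pics/wrist2.png",w["frame"])
print(st["position"],st["joint_pos"].round(1),np.degrees(np.arctan2(st["tool_rot"][1,0],st["tool_rot"][0,0])))
E
```

```text
[0.38821427 0.34379379 0.24895537] [3.810e+01 1.660e+01 1.081e+02 1.000e-01 5.530e+01 4.360e+01] 84.54248177708196
```

View pics/wrist2.png

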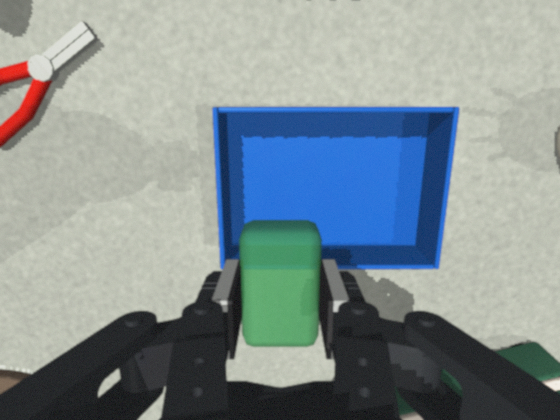

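Wrist view: the green slab is held straight at (280,283). The tote rim runs through (213,107), (458,107), (440,267) and (220,267).

```bash
python3 - <<'E'
from meas import *
w=np.load("wrist2.npy",allow_pickle=True).item()
P=ray(w,[[213,107],[458,107],[440,267],[220,267]],.06,w["st"]);print(P.round(3),P.mean(0))
E
```

```text
[[0.338 0.419 0.06 ]
 [0.545 0.4   0.06 ]
 [0.533 0.253 0.06 ]
 [0.324 0.273 0.06 ]] [0.43506686 0.33605836 0.06      ]
```

Emit:
apply_moves(
  targets=[-3,0,45,0,-3,0,90,0,-3,0,135,0,-3,0,170,0,-3,0,195,0],
)

```text
clock: 5.7
position: [0.3897, 0.3362, 0.0523]
tool_rot: [[0.101, 0.995, -0.001], [0.995, -0.101, -0.001], [-0.001, -0.001, -1.0]]
ft_force: [0.6, 0.2, -0.7]
opening: 0.0308
gripper_force: 40.3
```

Emit:
apply_moves(
  targets=[0,0,12,0,0,0,20,0,0,0,26,0,0,0,31,0,0,0,31,0],
)

```text
clock: 6.2
position: [0.3902, 0.3378, 0.0233]
tool_rot: [[0.1, 0.995, 0.0], [0.995, -0.1, 0.0], [0.0, 0.0, -1.0]]
ft_force: [0.4, 0.5, 0.7]
opening: 0.0309
gripper_force: 40.3
```

Emit:
apply_moves(
  targets=[0,0,1,0,0,0,2,0,0,0,2,0],
)

```text
clock: 6.5
position: [0.3901, 0.3378, 0.0213]
tool_rot: [[0.1, 0.995, 0.0], [0.995, -0.1, 0.0], [0.0, 0.0, -1.0]]
ft_force: [1.0, -0.6, -0.8]
opening: 0.031
gripper_force: 40.3
```

Emit:
apply_moves(
  targets=[0,0,0,0,0,0,0,0,0,0,0,0,0,0,0,0],
  jaw=0.55,
)

```text
clock: 6.9
position: [0.39, 0.3376, 0.0211]
tool_rot: [[0.1, 0.995, 0.0], [0.995, -0.1, 0.0], [0.0, 0.0, -1.0]]
ft_force: [-0.6, 0.5, -0.6]
opening: 0.0471
gripper_force: 0.0
```

Emit:
apply_moves(
  targets=[0,0,-15,0,0,0,-50,0,0,0,-95,0,0,0,-140,0,0,0,-185,0],
)

```text
clock: 7.4
position: [0.3896, 0.3373, 0.2079]
tool_rot: [[0.1, 0.995, -0.0], [0.995, -0.1, -0.0], [-0.0, -0.0, -1.0]]
ft_force: [1.2, 0.5, -1.6]
opening: 0.0471
gripper_force: 0.0
```

```bash
python3 - <<'E'
from slabs import *
from plan import plan
st=ctrl.state();w=ctrl.snapshot("wrist");slab(w,st,50,85,100,(280,330))
p=st["position"];h=np.degrees(np.arctan2(st["tool_rot"][1,0],st["tool_rot"][0,0]));print(p,h,st["opening"])
plan((*p,h),[(.39,.336,.25,84.3),(.45,.2,.27,75),(.48,0,.27,50),(.46,-.15,.27,30),(.4767,-.3365,.25,-34.5)],rot=8)
E
```

```text
ctr 390.1 338.2 size 50.4 29.6 long axis 84.3 toolx 84.3 shift tool mm [0.9 0.4] px [280. 188.] 1870 twist(rad) x->long -0.001
[0.38958184 0.33734048 0.20785235] 84.27020017754523 0.0471071465878187
[-1, 0, -21, np.float64(-0.0), -1, 1, -42, np.float64(-0.0), -34, 19, -47, np.float64(0.04), -66, 37, -52, np.float64(0.08), -98, 56, -57, np.float64(0.12)] -> [ 0.435  0.234  0.265 77.325]
[-30, 22, -5, np.float64(0.04), -61, 34, -5, np.float64(0.11), -93, 46, -5, np.float64(0.19), -124, 59, -5, np.float64(0.26), -156, 71, -5, np.float64(0.33)] -> [ 0.47   0.067  0.27  58.333]
[-26, 22, 0, np.float64(0.07), -51, 44, 0, np.float64(0.15), -86, 59, 0, np.float64(0.23), -121, 74, 0, np.float64(0.32), -155, 90, 0, np.float64(0.41)] -> [ 0.465 -0.112  0.27  35.   ]
[-26, 28, 0, np.float64(0.09), -36, 46, 2, np.float64(0.21), -46, 64, 4, np.float64(0.34), -57, 82, 7, np.float64(0.46), -67, 100, 9, np.float64(0.59)] -> [ 0.467 -0.233  0.261  1.333]
[1, 21, 2, np.float64(0.13), 3, 42, 4, np.float64(0.25), 4, 62, 7, np.float64(0.38), 5, 83, 9, np.float64(0.5), 7, 104, 11, np.float64(0.63)] -> [  0.477  -0.336   0.25  -34.5  ]
```

Green has settled in the tote. Next I go back for the amber piece.

Emit:
apply_moves(
  targets=[0,0,-21,0,0,0,-42,0,-34,19,-47,0.04,-66,37,-52,0.08,-98,56,-57,0.12],
)

```text
clock: 7.95
position: [0.436, 0.2335, 0.2634]
tool_rot: [[0.219, 0.976, 0.0], [0.976, -0.219, 0.0], [0.0, 0.0, -1.0]]
ft_force: [0.3, -0.3, -0.7]
opening: 0.0468
gripper_force: 0.0
```

Emit:
apply_moves(
  targets=[-30,22,-5,0.04,-61,34,-5,0.11,-93,46,-5,0.19,-124,59,-5,0.26,-156,71,-5,0.33],
)

```text
clock: 8.45
position: [0.4711, 0.0654, 0.268]
tool_rot: [[0.525, 0.851, 0.0], [0.851, -0.525, 0.0], [0.0, 0.0, -1.0]]
ft_force: [1.1, 0.4, 0.5]
opening: 0.0471
gripper_force: 0.0
```

Emit:
apply_moves(
  targets=[-26,22,0,0.07,-51,44,0,0.15,-86,59,0,0.23,-121,74,0,0.32,-155,90,0,0.41],
)

```text
clock: 8.95
position: [0.4662, -0.1138, 0.268]
tool_rot: [[0.821, 0.571, -0.0], [0.571, -0.821, 0.0], [-0.0, -0.0, -1.0]]
ft_force: [-0.2, -0.6, 0.5]
opening: 0.047
gripper_force: 0.0
```

Emit:
apply_moves(
  targets=[-26,28,0,0.09,-36,46,2,0.21,-46,64,4,0.34,-57,82,7,0.46,-67,100,9,0.59],
  jaw=0.6,
)

```text
clock: 9.45
position: [0.469, -0.2336, 0.2588]
tool_rot: [[1.0, 0.016, -0.0], [0.016, -1.0, 0.0], [-0.0, -0.0, -1.0]]
ft_force: [1.0, -0.5, -0.1]
opening: 0.0511
gripper_force: 0.0
```

Emit:
apply_moves(
  targets=[1,21,2,0.13,3,42,4,0.25,4,62,7,0.38,5,83,9,0.5,7,104,11,0.63],
)

```text
clock: 9.95
position: [0.4782, -0.3373, 0.2477]
tool_rot: [[0.817, -0.576, -0.0], [-0.576, -0.817, 0.0], [-0.0, -0.0, -1.0]]
ft_force: [0.4, 0.7, 1.1]
opening: 0.0514
gripper_force: 0.0
```

Emit:
apply_moves(
  targets=[0,0,0,0,0,0,0,0],
)

```text
clock: 10.15
position: [0.4781, -0.3365, 0.2476]
tool_rot: [[0.821, -0.571, -0.001], [-0.571, -0.821, 0.001], [-0.001, -0.0, -1.0]]
ft_force: [-0.4, 0.2, 0.1]
opening: 0.051
gripper_force: 0.0
```

```bash
python3 - <<'E'
from slabs import *
st=ctrl.state();w=ctrl.snapshot("wrist");slab(w,st,5,20,150,(280,250))
print(st["position"],st["joint_pos"].round(1),st["opening"])
E
```

```text
ctr 478.0 -337.1 size 29.8 50.3 long axis 147.3 toolx -34.8 shift tool mm [0.2 0.6] px [280. 181.] 1475 twist(rad) x->long -0.037
[ 0.47814123 -0.33651819  0.24764628] [-38.1  22.   99.9   0.   58.2  86.7] 0.050988089215105885
```

Emit:
apply_moves(
  targets=[0,0,45,-0.03,0,0,90,-0.03,0,0,135,-0.03,0,0,170,-0.03,0,0,190,-0.03],
)

```text
clock: 10.7
position: [0.4773, -0.3347, 0.0555]
tool_rot: [[0.838, -0.545, -0.003], [-0.545, -0.838, 0.002], [-0.003, -0.0, -1.0]]
ft_force: [1.0, 0.3, -0.4]
opening: 0.0515
gripper_force: 0.0
```

Emit:
apply_moves(
  targets=[0,0,12,0,0,0,22,0,0,0,30,0,0,0,37,0,0,0,37,0],
)

```text
clock: 11.2
position: [0.4784, -0.3365, 0.0208]
tool_rot: [[0.837, -0.547, -0.0], [-0.547, -0.837, 0.0], [-0.0, -0.0, -1.0]]
ft_force: [-0.1, -1.1, 0.1]
opening: 0.0512
gripper_force: 0.0
```

Emit:
apply_moves(
  targets=[0,0,0,0,0,0,0,0,0,0,0,0,0,0,0,0,0,0,0,0],
  jaw=0,
)

```text
clock: 11.7
position: [0.4788, -0.3368, 0.0217]
tool_rot: [[0.837, -0.547, 0.001], [-0.547, -0.837, -0.001], [0.001, 0.0, -1.0]]
ft_force: [-0.2, 0.0, 7.0]
opening: 0.0309
gripper_force: 40.5
```

Emit:
apply_moves(
  targets=[0,0,-5,0,0,0,-45,0,0,0,-90,0,0,0,-135,0,0,0,-180,0],
)

```text
clock: 12.2
position: [0.4781, -0.3363, 0.2032]
tool_rot: [[0.837, -0.547, 0.0], [-0.547, -0.837, 0.0], [0.0, -0.0, -1.0]]
ft_force: [1.1, -0.4, -0.6]
opening: 0.0309
gripper_force: 40.0
```

```bash
python3 - <<'E'
from h import *
from plan import plan
st=ctrl.state();p=st["position"];h=np.degrees(np.arctan2(st["tool_rot"][1,0],st["tool_rot"][0,0]));print(p,h,st["opening"],st["gripper_force"])
plan((*p,h),[(.47,-.3,.27,-26),(.46,-.15,.27,10),(.48,0,.27,40),(.46,.2,.27,72),(.481,.332,.25,84.3)],rot=8)
E
```

```text
[ 0.47812359 -0.33629055  0.20324956] -33.18888201389124 0.03093064618802408 39.95981276035309
[-13, -13, -33, np.float64(-0.06), -27, -26, -67, np.float64(-0.13), -45, -50, -67, np.float64(-0.25), -63, -74, -67, np.float64(-0.38), -81, -98, -67, np.float64(-0.5)] -> [ 0.464 -0.21   0.27  -4.4  ]
[-4, -30, 0, np.float64(-0.13), -9, -60, 0, np.float64(-0.25), -6, -97, 0, np.float64(-0.38), -4, -135, 0, np.float64(-0.51), -2, -173, 0, np.float64(-0.64)] -> [ 0.475 -0.038  0.27  32.5  ]
[24, -29, 0, np.float64(-0.13), 39, -59, 0, np.float64(-0.22), 55, -89, 0, np.float64(-0.32), 70, -119, 0, np.float64(-0.41), 85, -149, 0, np.float64(-0.5)] -> [ 0.467  0.133  0.27  61.333]
[28, -19, 0, np.float64(-0.09), 55, -38, 0, np.float64(-0.19), 87, -49, 5, np.float64(-0.24), 118, -60, 10, np.float64(-0.29), 150, -72, 15, np.float64(-0.35)] -> [ 0.476  0.299  0.255 81.225]
[33, 0, 5, np.float64(-0.05)] -> [ 0.481  0.332  0.25  84.3  ]
```

Emit:
apply_moves(
  targets=[-13,-13,-33,-0.06,-27,-26,-67,-0.13,-45,-50,-67,-0.25,-63,-74,-67,-0.38,-81,-98,-67,-0.5],
)

```text
clock: 12.7
position: [0.464, -0.2092, 0.2688]
tool_rot: [[0.997, -0.074, 0.001], [-0.074, -0.997, -0.0], [0.001, 0.0, -1.0]]
ft_force: [0.3, -0.9, 0.0]
opening: 0.0305
gripper_force: 40.1
```

Emit:
apply_moves(
  targets=[-4,-30,0,-0.13,-9,-60,0,-0.25,-6,-97,0,-0.38,-4,-135,0,-0.51,-2,-173,0,-0.64],
)

```text
clock: 13.2
position: [0.4758, -0.0362, 0.2685]
tool_rot: [[0.844, 0.536, 0.001], [0.536, -0.844, -0.0], [0.0, 0.0, -1.0]]
ft_force: [0.8, -0.7, -0.5]
opening: 0.031
gripper_force: 40.1
```

Emit:
apply_moves(
  targets=[24,-29,0,-0.13,39,-59,0,-0.22,55,-89,0,-0.32,70,-119,0,-0.41,85,-149,0,-0.5],
)

```text
clock: 13.7
position: [0.4683, 0.1351, 0.2684]
tool_rot: [[0.485, 0.875, 0.0], [0.875, -0.485, 0.0], [0.0, 0.0, -1.0]]
ft_force: [0.7, -0.8, -0.4]
opening: 0.0311
gripper_force: 40.1
```

Emit:
apply_moves(
  targets=[28,-19,0,-0.09,55,-38,0,-0.19,87,-49,5,-0.24,118,-60,10,-0.29,150,-72,15,-0.35],
)

```text
clock: 14.2
position: [0.479, 0.3012, 0.2533]
tool_rot: [[0.157, 0.988, 0.0], [0.988, -0.157, 0.0], [0.0, 0.0, -1.0]]
ft_force: [0.7, -0.9, 0.5]
opening: 0.0314
gripper_force: 40.1
```

Emit:
apply_moves(
  targets=[33,0,5,-0.05,33,0,5,-0.05,33,0,5,-0.05],
)

```text
clock: 14.5
position: [0.4839, 0.3328, 0.2479]
tool_rot: [[0.109, 0.994, -0.001], [0.994, -0.109, -0.0], [-0.001, -0.0, -1.0]]
ft_force: [-0.3, -0.1, -0.6]
opening: 0.0308
gripper_force: 40.0
```

Emit:
apply_moves(
  targets=[0,0,45,0,0,0,90,0,0,0,135,0,0,0,170,0,0,0,195,0],
)

```text
clock: 15.0
position: [0.4835, 0.3308, 0.0513]
tool_rot: [[0.111, 0.994, -0.002], [0.994, -0.111, -0.001], [-0.001, -0.002, -1.0]]
ft_force: [0.9, -0.4, -0.7]
opening: 0.0313
gripper_force: 40.0
```

Emit:
apply_moves(
  targets=[0,0,12,0,0,0,20,0,0,0,26,0,0,0,30,0,0,0,31,0],
)

```text
clock: 15.5
position: [0.4847, 0.3326, 0.0225]
tool_rot: [[0.11, 0.994, 0.001], [0.994, -0.11, 0.0], [0.001, 0.001, -1.0]]
ft_force: [0.1, -0.1, -0.9]
opening: 0.0311
gripper_force: 40.0
```

Emit:
apply_moves(
  targets=[0,0,0,0,0,0,0,0,0,0,0,0,0,0,0,0,0,0,0,0],
  jaw=0.55,
)

```text
clock: 16.0
position: [0.4833, 0.3322, 0.0227]
tool_rot: [[0.11, 0.994, -0.001], [0.994, -0.11, -0.001], [-0.001, -0.001, -1.0]]
ft_force: [-10.4, -0.5, 7.5]
opening: 0.0469
gripper_force: 3.8
```

Emit:
apply_moves(
  targets=[0,0,-15,0,0,0,-55,0,0,0,-100,0,0,0,-145,0,0,0,-190,0],
)

```text
clock: 16.5
position: [0.4844, 0.3324, 0.2154]
tool_rot: [[0.11, 0.994, 0.001], [0.994, -0.11, 0.001], [0.001, 0.001, -1.0]]
ft_force: [1.0, 0.5, -1.1]
opening: 0.0471
gripper_force: 0.0
```

Emit:
apply_moves(
  targets=[0,0,-25,0,0,0,-55,0,0,0,-55,0],
  jaw=0,
)

```text
clock: 16.8
position: [0.4862, 0.3335, 0.2726]
tool_rot: [[0.11, 0.994, 0.007], [0.994, -0.11, 0.004], [0.005, 0.006, -1.0]]
ft_force: [1.3, 0.3, -0.2]
opening: 0.0036
gripper_force: 0.0
```

```bash
python3 - <<'E'
from slabs import *
st=ctrl.state();w=ctrl.snapshot("wrist");slab(w,st,5,20,150,(280,230));slab(w,st,50,85,100,(180,230))
print(st["position"],st["opening"])
E
```

```text
ctr 484.8 330.7 size 49.5 28.3 long axis 83.1 toolx 83.7 shift tool mm [-2.9 -1. ] px [277. 180.] 1248 twist(rad) x->long 0.011
ctr 391.7 337.7 size 49.5 31.1 long axis 83.9 toolx 83.7 shift tool mm [ -6.2 -94.3] px [189. 183.] 1345 twist(rad) x->long -0.003
[0.48615429 0.33351352 0.27262202] 0.0035606260504104327
```

Both slabs are in the tote. Next is the lever: I check where the handle is and plan the approach and push arc.

```bash
cat > arc.py <<'E'
from plan import plan
import numpy as np
PV=np.array([.592,-.034]);Y=12.1
def at(phi,d,z=.14):
    a=np.radians(180+Y)-phi;t=np.radians(90+Y)-phi
    p=PV+.13*np.array([np.cos(a),np.sin(a)])-d*np.array([np.cos(t),np.sin(t)])
    return (*p,z,np.degrees(t))
E
python3 - <<'E'
from meas import *
from arc import *
s=np.load("scene0.npy",allow_pickle=True).item();f,cx,cy=K(s)
for z in(.17,.106):
    X=np.array(s["R"])@np.array([*at(0,0)[:2],z])+np.array(s["t"]).ravel();print("handle px",cx+f*X[0]/X[2],cy+f*X[1]/X[2])
H=cv2.cvtColor(s["frame"],cv2.COLOR_BGR2HSV);b,c,a=blob(H[...,2]<45,(283,195));v,u=np.nonzero(b);print(c,a,u.min(),u.max(),v.min(),v.max())
print("red",at(.76,0)[:2])
st=ctrl.state();p=st["position"];h=np.degrees(np.arctan2(st["tool_rot"][1,0],st["tool_rot"][0,0]))
q=at(0,.045)
plan((*p,h),[(.475,.1,.27,90),(*q[:2],.27,q[3]),(*q[:2],.14,q[3])])
print("push")
plan(q,[at(x,.022) for x in np.arange(0,.731,.06)],step=25)
E
```

```text
handle px 283.06075968932515 186.88380080291287
handle px 283.01652324532466 204.18949274056897
[282.94890511 195.54744526] 137 280 286 185 206
red (np.float64(0.4810913808827123), np.float64(0.03381797848282124))
[-39, 3, 0, np.float64(-0.02), -78, 5, 0, np.float64(-0.04), -116, 8, 0, np.float64(-0.05), -155, 10, 0, np.float64(-0.07), -194, 13, 0, np.float64(-0.09)] -> [ 0.477  0.139  0.27  88.95 ]
[-39, -1, 0, np.float64(-0.02), -73, -1, 0, np.float64(-0.05), -107, 0, 0, np.float64(-0.09), -141, 1, 0, np.float64(-0.12), -176, 1, 0, np.float64(-0.16)] -> [ 4.7500e-01 -3.7000e-02  2.7000e-01  9.8067e+01]
[-34, -5, 0, np.float64(-0.04), -68, -10, 0, np.float64(-0.07), -68, -10, 32, np.float64(-0.07), -68, -10, 65, np.float64(-0.07), -68, -10, 98, np.float64(-0.07)] -> [  0.474  -0.105   0.173 102.1  ]
[0, 0, 32, np.float64(-0.0)] -> [  0.474  -0.105   0.14  102.1  ]
push
[23, 0, 0, np.float64(-0.0), 31, -1, 0, np.float64(0.06), 39, -2, 0, np.float64(0.12), 47, -2, 0, np.float64(0.18), 55, -2, 0, np.float64(0.24)] -> [ 4.6100e-01 -5.2000e-02  1.4000e-01  8.8349e+01]
[8, -1, 0, np.float64(0.06), 16, -2, 0, np.float64(0.12), 24, -2, 0, np.float64(0.18), 32, -2, 0, np.float64(0.24), 39, -1, 0, np.float64(0.3)] -> [ 4.620e-01 -1.300e-02  1.400e-01  7.116e+01]
[8, -1, 0, np.float64(0.06), 16, -2, 0, np.float64(0.12), 24, -2, 0, np.float64(0.18)] -> [4.6800e-01 1.0000e-02 1.4000e-01 6.0847e+01]
```

Geometry matches: predicted handle pixels agree to within 1 px. Moving in.

Emit:
apply_moves(
  targets=[-39,3,0,-0.02,-78,5,0,-0.04,-116,8,0,-0.05,-155,10,0,-0.07,-194,13,0,-0.09],
)

```text
clock: 17.35
position: [0.4752, 0.1367, 0.2668]
tool_rot: [[0.019, 1.0, -0.0], [1.0, -0.019, -0.0], [-0.0, -0.0, -1.0]]
ft_force: [1.1, -0.9, 0.9]
opening: 0.0002
gripper_force: 0.0
```

Emit:
apply_moves(
  targets=[-39,-1,0,-0.02,-73,-1,0,-0.05,-107,0,0,-0.09,-141,1,0,-0.12,-176,1,0,-0.16],
)

```text
clock: 17.85
position: [0.4729, -0.0391, 0.2669]
tool_rot: [[-0.141, 0.99, -0.0], [0.99, 0.141, 0.0], [0.0, -0.0, -1.0]]
ft_force: [0.1, 0.2, 0.5]
opening: -0.0001
gripper_force: 0.0
```

Emit:
apply_moves(
  targets=[-34,-5,0,-0.04,-68,-10,0,-0.07,-68,-10,0,-0.07],
)

```text
clock: 18.15
position: [0.4728, -0.1097, 0.2669]
tool_rot: [[-0.207, 0.978, -0.0], [0.978, 0.207, -0.001], [-0.001, -0.0, -1.0]]
ft_force: [-0.6, -0.3, -0.2]
opening: 0.0
gripper_force: 0.0
```

```bash
python3 - <<'E'
from h import *
from arc import *
st=ctrl.state();p=st["position"];h=np.degrees(np.arctan2(st["tool_rot"][1,0],st["tool_rot"][0,0]));print(p,h,st["tool_rot"][2])
q=at(0,.045);plan((*p,h),[q])
E
```

```text
[ 0.47277689 -0.10969233  0.2668673 ] 101.93902284702767 [-7.98808728e-04 -1.98372339e-04 -9.99999661e-01]
[1, 1, 32, np.float64(-0.0), 2, 1, 63, np.float64(-0.0), 3, 2, 95, np.float64(-0.0), 4, 2, 127, np.float64(-0.0)] -> [  0.474  -0.105   0.14  102.1  ]
```

Emit:
apply_moves(
  targets=[2,1,32,0,3,1,63,0,4,2,95,0,4,2,127,0,4,2,127,0],
)

```text
clock: 18.65
position: [0.4716, -0.101, 0.137]
tool_rot: [[-0.208, 0.978, -0.006], [0.978, 0.208, 0.002], [0.003, -0.006, -1.0]]
ft_force: [-0.1, -0.4, 0.2]
opening: 0.0002
gripper_force: 0.0
```

Emit:
apply_moves(
  targets=[12,0,0,0,23,0,0,0,31,-1,0,0.06,39,-2,0,0.12,47,-2,0,0.18],
)

```text
clock: 19.15
position: [0.4631, -0.0557, 0.1418]
tool_rot: [[-0.028, 1.0, 0.003], [1.0, 0.028, -0.001], [-0.001, 0.003, -1.0]]
ft_force: [0.9, -0.2, 0.1]
opening: 0.0
gripper_force: 0.4
```

Emit:
apply_moves(
  targets=[8,-1,0,0.06,16,-2,0,0.12,24,-2,0,0.18],
)

```text
clock: 19.45
position: [0.4601, -0.0316, 0.1417]
tool_rot: [[0.151, 0.988, 0.003], [0.988, -0.151, -0.0], [0.0, 0.003, -1.0]]
ft_force: [0.6, -6.9, -0.6]
opening: -0.0001
gripper_force: 3.4
```

```bash
cat > look.py <<'E'
import sys
from meas import *
from arc import *
st=ctrl.state();p=st["position"];h=np.degrees(np.arctan2(st["tool_rot"][1,0],st["tool_rot"][0,0]));print(p,h,st["ft_force"].round(1))
s=ctrl.snapshot("scene");n=sys.argv[1];cv2.imwrite(f"pics/{n}.png",cv2.resize(s["frame"][120:270,210:410],None,fx=3.5,fy=3.5,interpolation=cv2.INTER_CUBIC))
for phi in map(float,sys.argv[2:]): plan((*p,h),[at(phi,.022)],step=10,rot=3.5)
E
python3 look.py push1 .6 .72
```

```text
[ 0.46014817 -0.03160146  0.14172378] 81.2945378537781 [ 0.6 -6.9 -0.6]
[7, 0, 0, np.float64(0.06), 13, 0, 1, np.float64(0.12), 20, -1, 1, np.float64(0.18), 27, -1, 2, np.float64(0.24)] -> [ 4.6300e-01 -5.0000e-03  1.4000e-01  6.7723e+01]
[7, 0, 0, np.float64(0.06), 14, 0, 1, np.float64(0.12), 21, 1, 1, np.float64(0.18), 28, 1, 1, np.float64(0.24), 35, 1, 1, np.float64(0.3)] -> [4.6600e-01 3.0000e-03 1.4000e-01 6.4255e+01]
[7, -2, 0, np.float64(0.06)] -> [4.6800e-01 1.0000e-02 1.4000e-01 6.0847e+01]
```

View pics/push1.png

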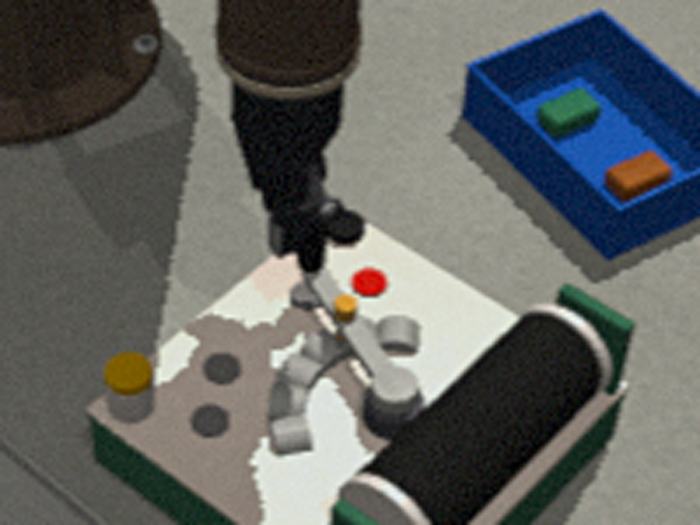

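View: both slabs sit in the tote, and the lever arm is at or just past the first +y notch with the red disc at (369,282) ahead. I keep pushing along the arc.

Emit:
apply_moves(
  targets=[7,0,0,0.06,14,0,0,0.12,21,0,0,0.18,28,1,0,0.24,35,1,0,0.3],
)

```text
clock: 20.0
position: [0.4664, 0.0026, 0.1414]
tool_rot: [[0.436, 0.9, 0.002], [0.9, -0.436, -0.0], [0.001, 0.002, -1.0]]
ft_force: [0.0, -0.3, 0.5]
opening: 0.0002
gripper_force: 0.0
```

Emit:
apply_moves(
  targets=[5,-1,0,0.04,7,-2,0,0.06,7,-2,0,0.06],
)

```text
clock: 20.3
position: [0.4674, 0.0094, 0.1409]
tool_rot: [[0.487, 0.873, 0.001], [0.873, -0.487, -0.0], [0.001, 0.001, -1.0]]
ft_force: [-0.1, -1.3, 0.3]
opening: -0.0002
gripper_force: 0.0
```

```bash
python3 look.py push2 .76
```

```text
[0.4674218  0.00944208 0.14089453] 60.86321635263461 [-0.1 -1.3  0.3]
[6, -1, 1, np.float64(0.04)] -> [4.7000e-01 1.5000e-02 1.4000e-01 5.8555e+01]
```

View pics/push2.png

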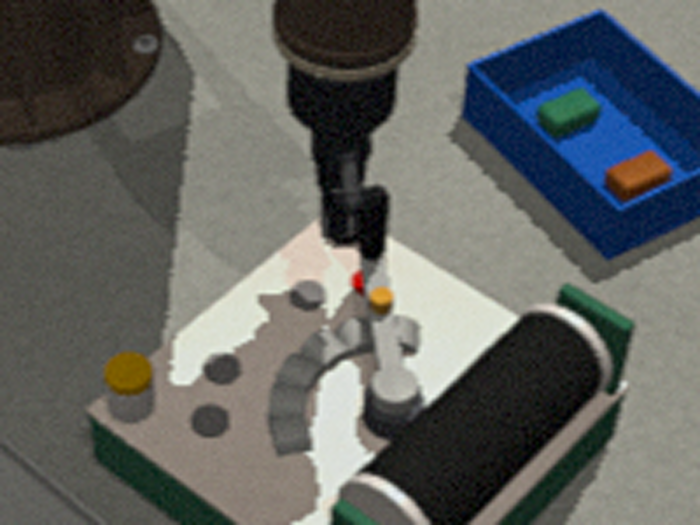

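View: the handle has snapped over the red disc (360,282). I retreat and check.

Emit:
apply_moves(
  targets=[-15,0,0,0,-30,0,0,0,-40,0,-20,0,-40,0,-60,0,-40,0,-100,0],
)

```text
clock: 20.85
position: [0.4462, -0.027, 0.2409]
tool_rot: [[0.488, 0.873, -0.002], [0.873, -0.488, 0.0], [-0.001, -0.002, -1.0]]
ft_force: [0.7, -0.1, -0.5]
opening: 0.0002
gripper_force: 0.0
```

Emit:
apply_moves(
  targets=[-40,0,-20,0,-80,0,-30,0,-120,0,-30,0,-120,0,-30,0,-120,0,-30,0],
)

```text
clock: 21.35
position: [0.3882, -0.1318, 0.2701]
tool_rot: [[0.49, 0.872, 0.0], [0.872, -0.49, 0.0], [0.0, 0.0, -1.0]]
ft_force: [0.1, -0.3, 0.0]
opening: -0.0004
gripper_force: 0.0
```

```bash
python3 - <<'E'
from meas import *
from arc import *
s=ctrl.snapshot("scene");f,cx,cy=K(s)
for phi in(.7,.76,.82):
    X=np.array(s["R"])@np.array([*at(phi,0)[:2],.138])+np.array(s["t"]).ravel();print(phi,"px",cx+f*X[0]/X[2],cy+f*X[1]/X[2])
H=cv2.cvtColor(s["frame"],cv2.COLOR_BGR2HSV);b,c,a=blob(H[...,2]<45,(317,188));v,u=np.nonzero(b);print(c,a,u.min(),u.max(),v.min(),v.max())
cv2.imwrite("pics/fin.png",s["frame"]);print(ctrl.state()["ft_force"],ctrl.state()["clock"])
E
```

```text
0.7 px 313.3955391614298 183.62736878638466
0.76 px 316.38157077153534 183.37466238988503
0.82 px 319.38935283041235 183.2513751858103
[313.33004926 183.80788177] 203 304 320 174 193
[-0.23348938  0.46923545  0.61241238] 21.4
```

View pics/fin.png

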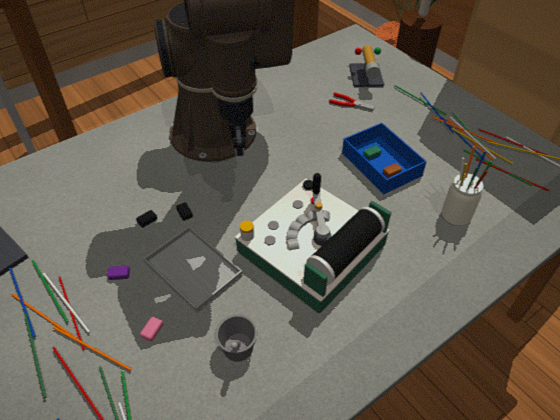

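The handle's right edge is at u=320 with a half-width of about 3.5, so its centre is near 316.5, matching the +0.76 notch. The dark blob's low mean comes from merging with the black cap. Handing in.

```bash
python3 -c "
from cell import ctrl
print(ctrl.hand_in())"
```

```text
the job is handed in; nothing more can be done
None
```

I set both glass pieces down in the blue tote and pushed the lever into the red-disc notch (+0.76). I handed the job in at about 21 s, with the jar, mortar and tin not touched; no verdict came back.

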